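Load the free lane of the carving fixture up to its stop

TASK

The carving fixture has two lanes under its clear guard: one already holds a handle blank, the other is free but for a steel stop block at its far end. Put the loose handle blank flat into the free lane, whichever that is, and slide it in under the guard until it just touches the steel stop. Feel for it gently: neither the stop, which only stands there by its weight, nor the piece in the other lane may be shifted, and leave everything else on the bench where it is.

Things in the scene. Friction and masses are not known exactly. Their poses are not given: they have to be found in the camera images.
- fixture: carving fixture bolted to the bench: 3 parallel dark steel walls (220 long, 12 thick, 22 high, from x = -20 to 200) make two lanes 56 wide, open at both ends, centre lines at y = +34 and -34 mm; the lanes' floor is the bench itself. A clear guard covers both. Origin on the bench under the middle of the guard's front edge; x runs along the lanes away from the robot.
- guard_front (a point): middle of the front edge of the clear plastic guard, at mid-thickness, 71 above the bench. The guard spans x = 0 to 200, y = -74 to 74 mm, underside 68 and top 74 above the bench (nuts on it up to 79), on four 10 mm posts on the outer walls at x = 30 and 180. Axes as the fixture's.
- blank: the loose knife-handle blank: wooden bar 130 x 50 x 28 mm (x, y, z) with two brass pins, lying flat on the bench in front of the fixture; both ends alike, about 0.1 to 0.17 kg. Origin: centre of its underside, x along it.
- done: the same kind of blank, 130 x 50 x 28 mm, already lying in one of the two lanes, under the guard; either lane. Origin: centre of its underside, x along it.
- stop_face (a point): front face centre, 14 above the bench, of the loose steel stop: a block 48 long, 50 wide, 48 high, 0.9 kg, standing by its weight in the free lane, 138 to 152 mm behind the guard's front edge (x: along the lane, into the block). A blank touching it has its near end 8 to 22 mm in under the guard, where a tool pointing straight down cannot follow.
- jar: amber glass jar with a black lid, 60 mm across, 75 mm tall. Bystander, to be left where it is. Origin: centre of its underside.
- spray: white plastic bottle with a red cap, 60 mm across, 170 mm tall. Bystander, to be left where it is. Origin: centre of its underside.
- hammer: hand hammer lying on the bench. Bystander, to be left where it is. Origin: part way along it, on its underside.
- brush: bench brush lying on the bench. Bystander, to be left where it is. Origin: part way along it, on its underside.
- mug: blue mug, 76 mm across, 85 mm tall. Bystander, to be left where it is. Origin: centre of its underside.
- offcut: pale wooden offcut lying flat, 110 x 50 x 30 mm. Bystander, to be left where it is. Origin: centre of its underside.
Not all that is in view belongs to the job. What is shaped like the blank but green or orange is not meant.

How it is judged (in metres and radians):
At the end, for the whole second after the job is handed in: The loose blank lies flat on the bench in the free lane (within 10 mm of the stop's centre line, 0.08 rad of the lane), at rest, with its far end no more than 3.5 mm from the stop's face; the stop and the other piece are each less than 6 mm from where they were (x of blank in the frame of stop_face between -0.0685 and -0.062 m and y of blank in the frame of stop_face between -0.01 and 0.01 m and height (world z) of blank below 0.004 m and angle between blank's own z axis and vertical below 0.06 rad and angle between the x axis of blank and the x axis of fixture, either way round below 0.08 rad and distance of each of stop_face, done from where it was at the start of the episode below 0.006 m and linear speed of blank below 0.01 m/s); the robot touches nothing.
It fails at once if the steel stop is pushed out of its setting (6 mm or more) (distance of stop_face from where it was at the start of the episode above 0.006 m).
It fails at once if the piece already in the fixture is shifted (6 mm or more) (distance of done from where it was at the start of the episode above 0.006 m).
It fails at once if something else on the bench is moved 25 mm or more (distance of any of jar, spray, hammer, brush, mug, offcut from where it was at the start of the episode above 0.025 m).
It also fails if it takes over 62 s, if anything falls off the work surface, if the arm or the gripper's body presses on something with over 40 N, if the wrist force passes 120 N, or if a joint passes its speed limit or range.

ROBOT

A 6-joint arm with a two-finger parallel gripper is mounted at the origin on the work surface. World frame = base frame: x ahead of the robot, y to its left, z up, the work surface at z = 0. Lengths are in mm, angles in rad, forces in N, time in s.
With the tool pointing down it reaches from about 275 to 1000 mm from the base axis. Payload 8.4 kg.
Tool frame: the origin (TCP) lies between the finger pads, 19 mm behind the fingertips; this is the grasp point; z points along the fingers, y is the line along which they close (so a half turn about z gives the same grasp; the last joint's range is limited). The gripper opens to 85 mm and grips with 20 to 120 N. Pads are 22 mm wide; open, the fingers measure 114 mm over their backs; the gripper's body (76 mm by 85 mm) begins 54 mm behind the grasp point. The pads swing forward as they close: fully open they stand 13 mm farther back than shut.
Start: joints at [-1.335, 0.353, 1.633, -0, 1.155, -0.002], TCP at [147.227, -607.415, 249.981] pointing down, gripper open.
Joint ranges: [-2.63, 2.63], [-0.92, 2.1], [0.06, 2.66], [-1.3, 4.44], [0, 2.69], [-3.02, 3.02]. Speed limits (rad/s): [2.22, 2.22, 2.79, 3.14, 3.14, 3.14].

INTERFACE

Orientations are given as [roll, pitch, yaw] about the fixed x, y, z axes, in that order (R = Rz(yaw) Ry(pitch) Rx(roll)).
In Python, from rig import telemetry, imaging, r gives the robot as it stands. The module is installed in compiled form; this text tells all that it offers.
- The arm moves only by the tool step_arm, never from a script. Its argument "moves" is a list of rows, each a list of 3 entries, a list of its own where there are three numbers: the turn, a rotation vector about the tool's x, y, z scaled (see below), then the shift along the tool's x, y, z scaled (see below), then the opening, from -1 (shut) to 1 (fully open). A call has 1 to 8 rows; each row is the pose to reach, as a shift and turn from the pose commanded when the call began, along the tool's axes at that moment; what a row does not reach only later rows make up. The controller multiplies each number of a shift by 200 mm and each number of a turn by 45 degrees. A row lasts 1/10 s, in which the tool goes at most 50 mm and 8.59 degrees, less where a joint would pass 70% of its speed; a pose out of reach is approached as far as the arm can. A call with a number of a shift or a turn outside -1 to 1 is refused whole. A call with a gripper value outside its range is refused whole. The fingers move at their own pace and stop on an object; "squeeze" is the grip in N (left out, the last holds). Time passes only in rows, so rows that repeat a pose let the fingers close. It gives the time, the measured TCP pose, the force, the opening and the grip force at its end, in the units of the state.
- telemetry.sense(): the state, without advancing time (a new reading comes with each control period).
- imaging.grab_frame(name): name is "side" or "top" or "wrist"; returns the picture (400x640x3 uint8, red, green, blue); there is no depth.
- imaging.calibration(name): a dict with "fx", "fy", "cx", "cy" (pixels), "cam_to_world" (4x4, takes a point from camera to world coordinates). Camera axes: x right, y up, looking along -z (the intrinsics and any distortion apply to the point x, -y, -z); pixel columns grow to the right and rows downward; lengths in mm; the calibration is good to about 2 mm. A picture is of the moment at which its call begins: read the wrist's pose just before it. calibration takes no time and is no camera call; for the wrist camera it gives the pose at the moment of the call.
- r.sign_off(): hands the job in; it is judged then, once.
Trained networks look in the newest picture that a camera, given by its name, has taken for a name from the list of things; names that differ only in an ending like _2 or _b are one class to them, and where a whole thing is asked for, a point or a joint stands for the part that bears it (a point fixed in the world has none). Each returns a list of dicts, best first, with "conf" (0 to 1); they miss things now and then, are a little off and sometimes report something else, mostly with a low value. They report only what shows in the picture. A call takes as long as a camera call. They do not tell look-alikes from the thing itself.
- imaging.recognise(camera, name): "extent" ([left, top, width, height] in pixels, round what is visible of it).
- imaging.mark_of(camera, name): "xy" ([column, row] in pixels: a listed point, or the origin of a listed thing).
The state is a dict: "clock": time; "qpos": joint angles; "qvel": joint speeds; "joint_efforts": joint torques, N m; "eef_pos": TCP position; "tcp_rot": TCP orientation; "contact_force": force on the tool from outside, world axes, zero at the start; "wrist_torque": the same for the moment, N m; "opening": opening from 0.0 (shut) to 1.0 (fully open); "grasp_force": force on a finger pad.
Only numpy, scipy, OpenCV 4.12 (cv2) and the standard library are available. Lean on these libraries where they do the work, as an engineer would, in place of code of your own. Each camera call takes 0.05 s, during which the arm holds its last target. There are 200 camera calls.

## Working session

There is one attempt and no reset: what is moved stays moved. The work goes in short steps, Python scripts to look and compute and a tool call to move; the robot and the scene stay as the last step left them, time stands still between calls to the robot, and variables do not carry over. Pictures are saved under pics/ and viewed, at most 10 in all, crops included, and the job is handed in when it is done.

Besides the shell and the picture viewer there is one more tool, called after "Emit:" by a JSON object that holds its "method" and its "body". step_arm: Moves the arm, as the interface text tells. Its arguments: {"type":"object","properties":{"moves":{"type":"array"},"squeeze":{"type":"number"}},"required":["moves"]}

```bash
mkdir -p pics
cat > h.py <<'E'
import numpy as np, cv2
from rig import telemetry, imaging, r
def ray(c,uv):
    k=imaging.calibration(c); M=np.array(k["cam_to_world"])
    d=np.array([(uv[0]-k["cx"])/k["fx"],-(uv[1]-k["cy"])/k["fy"],-1.])
    return M[:3,3],M[:3,:3]@d
def atz(c,uv,z):
    o,d=ray(c,uv); return o+d*(z-o[2])/d[2]
def save(c,n):
    im=imaging.grab_frame(c); cv2.imwrite(f"pics/{n}.png",im[:,:,::-1]); return im
E
python3 - <<'E'
from h import *
np.set_printoptions(precision=1,suppress=True)
ims=[save(c,c+"0") for c in("top","side")]
print({k:v for k,v in imaging.calibration("top").items()})
for c in("top","side"):
  for n,z in(("guard_front",71),("blank",0),("done",0),("stop_face",14),("fixture",0)):
    for d in imaging.mark_of(c,n)[:3]: print(c,n,round(d["conf"],2),np.round(d["xy"]),atz(c,d["xy"],z))
s=telemetry.sense();print(s)
E
```

```text
{'fx': 414.9854582555855, 'fy': 414.9854582555855, 'cx': 314.9510654347877, 'cy': 201.88082137967416, 'cam_to_world': array([[  -0.1,    1. ,   -0.2,  295.7],
       [  -1. ,   -0.1,    0. ,  -16.9],
       [  -0. ,    0.2,    1. , 1244.1],
       [   0. ,    0. ,    0. ,    1. ]])}
top guard_front 0.91 [301. 181.] [605.1   5.1  71. ]
top blank 0.96 [374. 232.] [ 447.2 -201.9    0. ]
top blank 0.85 [298. 270.] [352.3  32.6   0. ]
top blank 0.64 [439. 270.] [ 322.6 -383.6    0. ]
top stop_face 0.49 [191. 270.] [373.  345.1  14. ]
top fixture 0.57 [305. 184.] [614.3  -5.9   0. ]
side guard_front 0.73 [359. 189.] [607.4   3.4  71. ]
side blank 0.83 [208. 277.] [ 269.9 -202.1    0. ]
side blank 0.81 [297. 271.] [ 449.5 -202.1    0. ]
side blank 0.67 [253. 216.] [347.4  24.3   0. ]
side done 0.65 [396. 217.] [696.6 -17.2   0. ]
side done 0.22 [361. 212.] [615.7  14.6   0. ]
side fixture 0.67 [360. 213.] [612.   10.6   0. ]
{'clock': 0.6, 'qpos': array([-1.3,  0.4,  1.6,  0. ,  1.2, -0. ]), 'qvel': array([ 0.,  0., -0., -0., -0.,  0.]), 'joint_efforts': array([ -0. , -60.5, -34.2,  -0. ,   0. ,   0. ]), 'eef_pos': array([ 147.3, -607.4,  250. ]), 'tcp_rot': array([ 3.1, -0. ,  0.2]), 'contact_force': array([ 0.1, -0.3, -0. ]), 'wrist_torque': array([-0.,  0., -0.]), 'grasp_force': 0.0, 'opening': 1.0037618842246692}
```

View pics/top0.png

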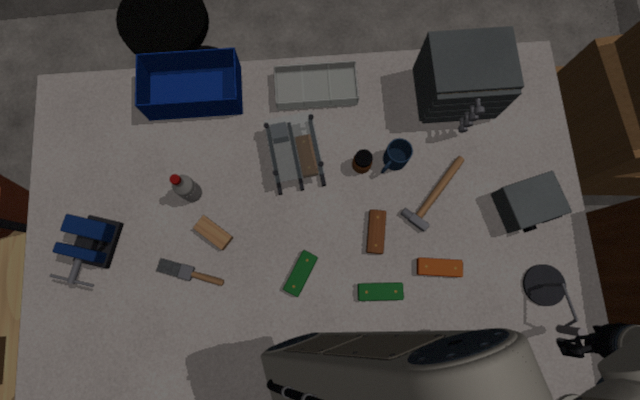

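View pics/side0.png

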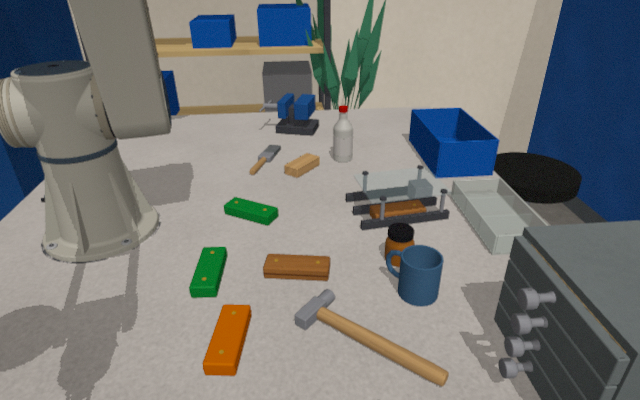

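The top view shows the loose brown blank at (376,231) and the fixture at (295,155). The dark blank is in its right lane (y−) and the grey stop in the left lane, so the free lane is y+. The side view agrees: the done blank is in the near lane, at (397,210).

Run:
```python
from h import *
np.set_printoptions(precision=3,suppress=True)
im=cv2.imread("pics/top0.png")
a=cv2.resize(im[105:200,255:335],None,fx=6,fy=6,interpolation=cv2.INTER_CUBIC)
cv2.imwrite("pics/cropfix.png",a)
sub=cv2.cvtColor(im,cv2.COLOR_BGR2HSV)[200:262,355:395]
m=((sub[...,1]>110)&(sub[...,0]<20)).astype(np.uint8)
c=max(cv2.findContours(m,0,1)[0],key=cv2.contourArea)
b=cv2.boxPoints(cv2.minAreaRect(c))+[355,200]
w=np.array([atz("top",p,24)[:2] for p in b]);print(b,w,w.mean(0))
e=w[1]-w[0],w[2]-w[1]; e=max(e,key=np.linalg.norm);print(e,np.linalg.norm(e),np.arctan2(e[1],e[0]))
```

```text
[[366.106 252.407]
 [368.969 209.465]
 [385.429 210.562]
 [382.566 253.504]] [[ 387.509 -170.221]
 [ 514.251 -191.244]
 [ 507.333 -239.957]
 [ 380.819 -217.927]] [ 447.478 -204.837]
[126.742 -21.024] 128.47342627241832 -0.1643811185375553
```

View pics/cropfix.png

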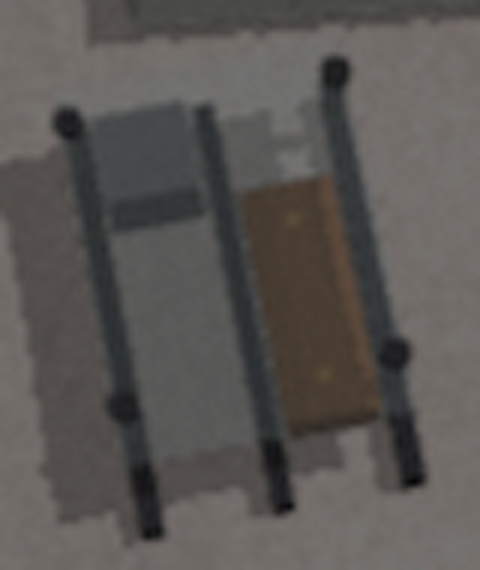

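The crop shows the stop in the left lane, front face at about (160,210), and the done blank in the right lane. The near wall ends are at about (150,535), (283,510) and (413,483).

```bash
cat >> h.py <<'E'
from scipy.spatial.transform import Rotation as R
def plan(p,rpy,R0=None,p0=None):
    """shift/200 and turn/45deg in tool axes, from commanded ~ measured pose"""
    s=telemetry.sense()
    p0=s["eef_pos"] if p0 is None else np.array(p0); R0=R.from_euler("xyz",s["tcp_rot"] if R0 is None else R0)
    sh=R0.inv().apply(np.array(p)-p0)/200
    tu=(R0.inv()*R.from_euler("xyz",rpy)).as_rotvec()/(np.pi/4)
    return np.round(tu,4),np.round(sh,4)
E
python3 - <<'E'
from h import *
np.set_printoptions(precision=4,suppress=True)
W=lambda u,v,z:atz("top",(255+u/6,105+v/6),z)
n=[W(150,538,22),W(283,513,22),W(413,487,22)];f=W(203,107,22)
print(n,f)
e=f-n[1];print("yaw",np.arctan2(e[1],e[0]),np.linalg.norm(e)); e=n[0]-n[2];print(np.arctan2(-e[0],e[1]),np.linalg.norm(e))
s=telemetry.sense();print(s["eef_pos"],s["tcp_rot"])
print(plan([447,-205,250],[np.pi,0,-0.164]))
k=imaging.calibration("wrist");M=np.array(k["cam_to_world"]);print(M,k["fx"])
E
```

```text
[array([579.5101,  71.8153,  22.    ]), array([587.5031,   4.1927,  22.    ]), array([596.157 , -62.2214,  22.    ])] [807.8635  31.4147  22.    ]
yaw 0.12291119284448503 222.03538490704847
0.12356330305762749 135.06655318726206
[ 147.2605 -607.4067  249.9926] [ 3.1416 -0.      0.2379]
(array([ 0.    , -0.    ,  0.5117]), array([ 1.9306, -1.6022, -0.    ]))
[[   0.2363    0.926     0.2946  223.54  ]
 [  -0.9717    0.2251    0.0717 -589.0983]
 [   0.0001   -0.3032    0.9529  374.024 ]
 [   0.        0.        0.        1.    ]] 280.1989290030855
```

Emit:
{"method": "step_arm", "body": {"moves": [[[0, 0, 0], [0.3, -0.25, 0], 1], [[0, 0, 0], [0.5, -0.42, 0], 1], [[0, 0, 0], [0.7, -0.58, 0], 1], [[0, 0, 0], [0.965, -0.8, 0], 1], [[0, 0, 0], [0.965, -0.8, 0], 1], [[0, 0, 0], [0.965, -0.8, 0], 1]]}}

```text
clock: 1.2
eef_pos: [299.5, -402.3, 250.1]
tcp_rot: [-3.14, -0.001, 0.242]
contact_force: [-0.5, 0.1, 0.1]
opening: 1.001
grasp_force: 0.0
```

Emit:
{"method": "step_arm", "body": {"moves": [[[0, 0, 0.17], [0.3, -0.25, 0], 1], [[0, 0, 0.34], [0.5, -0.42, 0], 1], [[0, 0, 0.512], [0.7, -0.58, 0], 1], [[0, 0, 0.512], [0.965, -0.8, 0], 1], [[0, 0, 0.512], [0.965, -0.8, 0], 1], [[0, 0, 0.512], [0.965, -0.8, 0], 1], [[0, 0, 0.512], [0.965, -0.8, 0], 1]]}}

```text
clock: 1.9
eef_pos: [448.0, -204.6, 250.1]
tcp_rot: [3.141, -0.0, -0.161]
contact_force: [0.6, -1.3, 0.1]
opening: 0.999
grasp_force: 0.0
```

```bash
cat > meas.py <<'E'
from h import *
np.set_printoptions(precision=3,suppress=True)
E
python3 - <<'E'
from meas import *
im=save("wrist","w1")
for d in imaging.mark_of("wrist","blank")[:3]: print(d["conf"],d["xy"],atz("wrist",d["xy"],0))
im=cv2.imread("pics/w1.png");h=cv2.cvtColor(im,cv2.COLOR_BGR2HSV)
m=((h[...,1]>110)&(h[...,0]<20)).astype(np.uint8)
for c in sorted(cv2.findContours(m,0,1)[0],key=cv2.contourArea)[-2:]:
  b=cv2.boxPoints(cv2.minAreaRect(c));print(b.tolist(),[atz("wrist",p,28)[:2] for p in b])
print(telemetry.sense())
E
```

```text
0.97 [180.2, 255.8] [346.601  24.652   0.   ]
0.96 [323.8, 166.6] [ 446.121 -210.097    0.   ]
0.92 [338.2, 275.8] [ 273.557 -204.759    0.   ]
[[303.0, 116.0], [341.0, 116.0], [341.0, 215.0], [303.0, 215.0]] [array([ 516.327, -196.081]), array([ 508.997, -240.651]), array([ 383.879, -222.859]), array([ 392.065, -173.16 ])]
[[408.2173156738281, 211.25743103027344], [510.7778625488281, 208.55848693847656], [511.7813415527344, 246.6899871826172], [409.2207946777344, 249.38893127441406]] [array([ 374.71 , -311.161]), array([ 356.572, -444.659]), array([ 299.265, -448.304]), array([ 318.071, -308.647])]
{'clock': 2.0, 'qpos': array([-0.435,  0.145,  1.911, -0.001,  1.086,  1.3  ]), 'qvel': array([-0.024, -0.004,  0.004, -0.002,  0.   ,  0.001]), 'joint_efforts': array([  1.457, -43.617, -33.005,   0.108,  -0.03 ,   0.061]), 'eef_pos': array([ 446.58 , -206.182,  249.9  ]), 'tcp_rot': array([ 3.141,  0.   , -0.164]), 'contact_force': array([0.28 , 0.08 , 0.069]), 'wrist_torque': array([-0.011,  0.031,  0.047]), 'grasp_force': 0.0, 'opening': 1.0014717462400808}
```

View pics/w1.png

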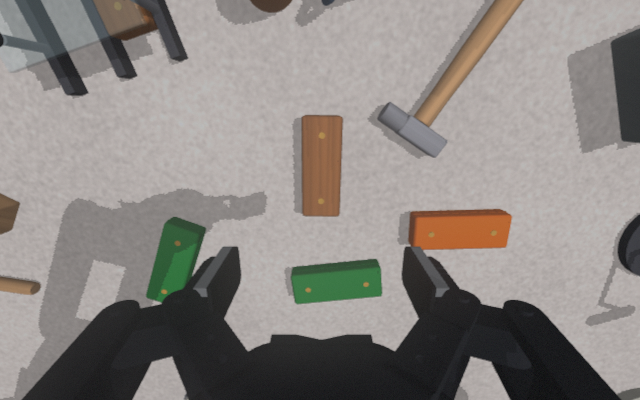

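The wrist view confirms the loose brown blank at (321,166). Its short edges are level in the image, so the tool is already aligned; the green and orange pieces stay clear of the fingers.

```bash
python3 -c "
from h import *
print(plan([405,-199.7,23],[np.pi,0,-0.164]))"
```

```text
(array([0.0007, 0.0006, 0.0004]), array([-0.2099,  0.0013,  1.1346]))
```

Emit:
{"method": "step_arm", "body": {"moves": [[[0, 0, 0], [-0.1, 0, 0.2], 1], [[0, 0, 0], [-0.21, 0, 0.4], 1], [[0, 0, 0], [-0.21, 0, 0.6], 1], [[0, 0, 0], [-0.21, 0, 0.8], 1], [[0, 0, 0], [-0.21, 0, 0.9], 1], [[0, 0, 0], [-0.21, 0, 1.0], 1], [[0, 0, 0], [-0.21, 0, 1.0], 1]]}}

```text
clock: 2.7
eef_pos: [403.2, -199.3, 48.1]
tcp_rot: [-3.141, 0.004, -0.166]
contact_force: [-0.3, 0.4, -0.4]
opening: 1.001
grasp_force: 0.0
```

Emit:
{"method": "step_arm", "body": {"moves": [[[0, 0, 0], [0, 0, 0.07], 1], [[0, 0, 0], [0, 0, 0.134], 1], [[0, 0, 0], [0, 0, 0.134], 1], [[0, 0, 0], [0, 0, 0.134], 1]]}}

```text
clock: 3.1
eef_pos: [405.5, -199.4, 24.0]
tcp_rot: [3.141, -0.0, -0.165]
contact_force: [1.0, 0.0, 0.3]
opening: 1.0
grasp_force: 0.0
```

Emit:
{"method": "step_arm", "body": {"moves": [[[0, 0, 0], [0, 0, 0], -1], [[0, 0, 0], [0, 0, 0], -1], [[0, 0, 0], [0, 0, 0], -1], [[0, 0, 0], [0, 0, 0], -1], [[0, 0, 0], [0, 0, 0], -1], [[0, 0, 0], [0, 0, 0], -1], [[0, 0, 0], [0, 0, 0], -1], [[0, 0, 0], [0, 0, 0], -1]], "squeeze": 60}}

```text
clock: 3.9
eef_pos: [405.9, -198.9, 24.1]
tcp_rot: [3.141, -0.001, -0.164]
contact_force: [-2.2, -0.7, 10.5]
opening: 0.571
grasp_force: 61.4
```

Emit:
{"method": "step_arm", "body": {"moves": [[[0, 0, 0], [0, 0, -0.15], -1], [[0, 0, 0], [0, 0, -0.25], -1], [[0, 0, 0], [0, 0, -0.25], -1]]}}

```text
clock: 4.2
eef_pos: [407.0, -199.3, 75.4]
tcp_rot: [3.14, -0.004, -0.164]
contact_force: [0.3, -0.7, -0.2]
opening: 0.567
grasp_force: 63.1
```

```bash
python3 -c "
from h import *
print(telemetry.sense())
print(plan([454,20.8,72],[np.pi,0,0.123]))"
```

```text
{'clock': 4.2, 'qpos': array([-4.58599326e-01,  3.53867127e-01,  2.13216311e+00, -3.45536657e-05,
        6.51304168e-01,  1.27629808e+00]), 'qvel': array([-0.00157168,  0.04278099,  0.02352014,  0.00179102, -0.05267545,
        0.00133173]), 'joint_efforts': array([-8.35331914e-03, -4.83591521e+01, -2.00986344e+01,  7.58229318e-03,
        7.68716913e-01, -4.58747236e-04]), 'eef_pos': array([ 407.03052946, -199.28792277,   75.40718651]), 'tcp_rot': array([ 3.14033649, -0.00406881, -0.16407108]), 'contact_force': array([ 0.3278547 , -0.72586129, -0.18901116]), 'wrist_torque': array([ 0.03217443,  0.03941985, -0.00144844]), 'grasp_force': 63.05436372756958, 'opening': 0.5665208850850352}
(array([ 0.0023, -0.0049, -0.3655]), array([ 0.0519, -1.124 ,  0.0158]))
```

Emit:
{"method": "step_arm", "body": {"moves": [[[0, 0, 0], [0.01, -0.2, 0], -1], [[0, 0, 0], [0.02, -0.4, 0], -1], [[0, 0, 0], [0.03, -0.6, 0], -1], [[0, 0, 0], [0.04, -0.8, 0], -1], [[0, 0, 0], [0.05, -0.95, 0], -1], [[0, 0, 0], [0.05, -0.98, 0], -1], [[0, 0, 0], [0.05, -0.98, 0], -1]]}}

```text
clock: 4.9
eef_pos: [447.1, -6.1, 72.6]
tcp_rot: [3.141, 0.001, -0.162]
contact_force: [0.8, -0.1, -1.2]
opening: 0.573
grasp_force: 63.1
```

Emit:
{"method": "step_arm", "body": {"moves": [[[0, 0, -0.15], [0, -0.1, 0], -1], [[0, 0, -0.3], [0, -0.144, 0], -1], [[0, 0, -0.366], [0, -0.144, 0], -1], [[0, 0, -0.366], [0, -0.144, 0], -1]]}}

```text
clock: 5.3
eef_pos: [451.7, 20.6, 72.8]
tcp_rot: [3.141, 0.001, 0.123]
contact_force: [0.5, 0.1, -1.3]
opening: 0.572
grasp_force: 63.0
```

Run:
```python
from meas import *
im=save("wrist","w2")
for n,z in(("guard_front",71),("blank",47),("stop_face",14),("done",0)):
  for d in imaging.mark_of("wrist",n)[:2]: print(n,d["conf"],d["xy"],atz("wrist",d["xy"],z))
s=telemetry.sense();print(s["eef_pos"],s["tcp_rot"])
```

```text
blank 0.96 [298.1, 330.8] [386.783  27.909  47.   ]
blank 0.59 [320.7, 171.4] [496.001  26.056  47.   ]
[452.048  20.951  73.094] [3.142 0.    0.121]
```

View pics/w2.png

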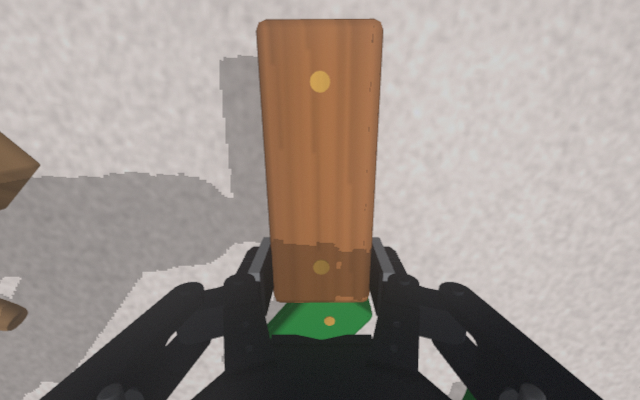

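The wrist view shows the blank centred and parallel to the tool, from rows 20 to 300 and columns 258–382. It hides the fixture, so I'll rise and sidestep to see both lane walls.

Emit:
{"method": "step_arm", "body": {"moves": [[[0, 0, 0], [0, 0, -0.25], -1], [[0, 0, 0], [0.05, 0.1, -0.5], -1], [[0, 0, 0], [0.1, 0.3, -0.7], -1], [[0, 0, 0], [0.2, 0.5, -0.9], -1], [[0, 0, 0], [0.2, 0.65, -0.9], -1], [[0, 0, 0], [0.2, 0.65, -0.9], -1], [[0, 0, 0], [0.2, 0.65, -0.9], -1], [[0, 0, 0], [0.2, 0.65, -0.9], -1]]}}

```text
clock: 6.35
eef_pos: [506.9, -102.2, 252.3]
tcp_rot: [-3.141, 0.002, 0.123]
contact_force: [0.9, 0.1, 0.0]
opening: 0.572
grasp_force: 63.1
```

Run:
```python
from meas import *
s=telemetry.sense();print(s["eef_pos"],s["tcp_rot"])
im=save("wrist","w3"); k=imaging.calibration("wrist"); np.save("w3M.npy",k["cam_to_world"])
for n,z in(("guard_front",71),("stop_face",14),("done",0),("fixture",0)):
  for d in imaging.mark_of("wrist",n)[:2]: print(n,d["conf"],d["xy"],atz("wrist",d["xy"],z))
```

```text
[ 506.892 -102.164  252.339] [-3.141  0.002  0.123]
guard_front 0.75 [221.3, 58.6] [616.799  11.418  71.   ]
stop_face 0.43 [321.0, 170.2] [ 504.731 -102.064   14.   ]
fixture 0.89 [243.1, 69.5] [615.932   8.59    0.   ]
```

View pics/w3.png

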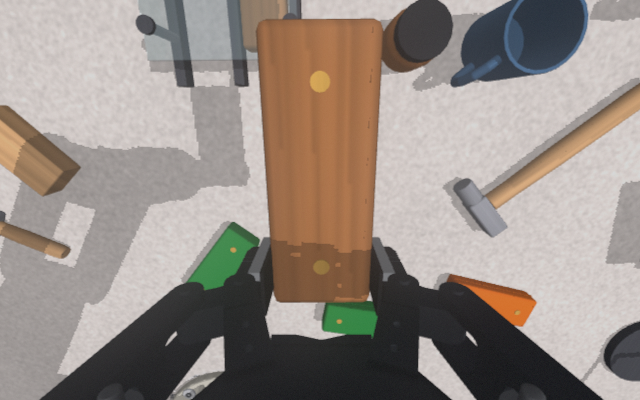

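Both free-lane wall ends are visible, near (184,84) and (241,83), with the guard's front edge at about row 65. I'll zoom in.

Run:
```python
import cv2
im=cv2.imread("pics/w3.png")[0:100,130:270]
cv2.imwrite("pics/w3c.png",cv2.resize(im,None,fx=5,fy=5,interpolation=cv2.INTER_CUBIC))
```

```text
(no output)
```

View pics/w3c.png

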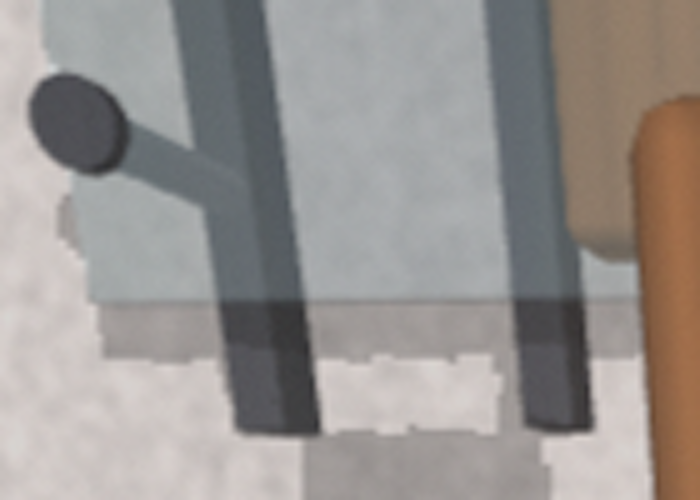

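Run:
```python
from meas import *
W=lambda u,v,z:atz("wrist",(130+u/5,v/5),z)
th=0.123;ex=np.array([np.cos(th),np.sin(th)]);ey=np.array([-ex[1],ex[0]])
s=telemetry.sense();t=s["eef_pos"][:2];print(s["eef_pos"],s["tcp_rot"])
def rel(p): d=p[:2]-t; return np.array([d@ex,d@ey])
a,b=W(283,431,22),W(525,427,22);c=W(258,300,22),W(524,300,22)
print("inner near",rel(a),rel(b)); print("lane dir left",rel(W(225,190,22)),rel(W(280,420,22)))
for u0,v0,u1,v1 in((203,0,283,431),):pass
print("L floor",rel(W(320,434,0)),"M right floor",rel(W(592,430,0)))
print("guard",rel(W(400,300,68)))
zt=s["eef_pos"][2]+4
for p in((258,20),(382,20),(273,301),(369,301)): print("blank",rel(atz("wrist",p,zt)))
```

```text
[ 507.519 -101.82   252.749] [-3.141  0.001  0.124]
inner near [100.398 158.947] [101.39  101.644]
lane dir left [151.118 164.727] [102.821 159.307]
L floor [101.064 159.609] M right floor [102.133  91.191]
guard [122.143 111.352]
blank [109.191  23.667]
blank [109.278 -22.794]
blank [-16.465  24.34 ]
blank [-16.362 -24.715]
```

Run:
```python
from meas import *
W=lambda u,v,z:atz("wrist",(130+u/5,v/5),z)
for a,b in(((225,0),(283,431)),((172,0),(237,431)),((485,0),(525,427))):
  d=W(*a,22)-W(*b,22);print(np.arctan2(d[1],d[0]),d)
```

```text
0.12329803718363583 [86.849 10.763  0.   ]
0.13071200935287272 [86.769 11.407  0.   ]
0.13209053784049674 [85.875 11.41   0.   ]
```

Emit:
{"method": "step_arm", "body": {"moves": [[[0, 0, 0], [-0.14, -0.15, 0], -1], [[0, 0, 0], [-0.14, -0.35, 0], -1], [[0, 0, 0], [-0.14, -0.55, 0.2], -1], [[0, 0, 0], [-0.14, -0.653, 0.4], -1], [[0, 0, 0], [-0.14, -0.653, 0.6], -1], [[0, 0, 0], [-0.14, -0.653, 0.8], -1], [[0, 0, 0], [-0.14, -0.653, 0.9], -1], [[0, 0, 0], [-0.14, -0.653, 0.9], -1]]}}

```text
clock: 7.4
eef_pos: [461.8, 24.0, 70.7]
tcp_rot: [-3.141, 0.006, 0.124]
contact_force: [0.1, 0.1, -0.3]
opening: 0.574
grasp_force: 63.0
```

Emit:
{"method": "step_arm", "body": {"moves": [[[0, 0, 0], [0, 0, 0.12], -1], [[0, 0, 0], [0, 0, 0.215], -1], [[0, 0, 0], [0, 0, 0.215], -1], [[0, 0, 0], [0, 0, 0.215], -1]]}}

```text
clock: 7.8
eef_pos: [464.6, 23.7, 31.2]
tcp_rot: [3.142, -0.001, 0.123]
contact_force: [0.5, -0.0, -0.7]
opening: 0.572
grasp_force: 63.0
```

Emit:
{"method": "step_arm", "body": {"moves": [[[0, 0, 0], [0.07, 0, 0], -1], [[0, 0, 0], [0.14, 0, 0], -1], [[0, 0, 0], [0.2, 0, 0], -1], [[0, 0, 0], [0.25, 0, 0], -1], [[0, 0, 0], [0.25, 0, 0], -1], [[0, 0, 0], [0.25, 0, 0], -1]]}}

```text
clock: 8.4
eef_pos: [513.5, 29.7, 30.0]
tcp_rot: [-3.142, 0.001, 0.123]
contact_force: [-1.1, 0.9, -2.1]
opening: 0.573
grasp_force: 63.0
```

Emit:
{"method": "step_arm", "body": {"moves": [[[0, 0, 0], [0.06, -0.004, 0], -1], [[0, 0, 0], [0.12, -0.004, 0], -1], [[0, 0, 0], [0.18, -0.004, 0], -1], [[0, 0, 0], [0.23, -0.004, 0.01], -1], [[0, 0, 0], [0.27, -0.004, 0.015], -1], [[0, 0, 0], [0.27, -0.004, 0.02], -1], [[0, 0, 0], [0.27, -0.004, 0.02], -1]]}}

```text
clock: 9.1
eef_pos: [566.7, 37.1, 25.7]
tcp_rot: [-3.142, 0.001, 0.123]
contact_force: [-1.4, 0.2, -1.6]
opening: 0.574
grasp_force: 63.0
```

Emit:
{"method": "step_arm", "body": {"moves": [[[0, 0, 0], [0, 0, 0.007], -1], [[0, 0, 0], [0, 0, 0.007], -1], [[0, 0, 0], [0, 0, 0.007], 1], [[0, 0, 0], [0, 0, 0.007], 1], [[0, 0, 0], [0, 0, 0.007], 1], [[0, 0, 0], [0, 0, 0.007], 1], [[0, 0, 0], [0, 0, 0.007], 1], [[0, 0, 0], [0, 0, 0.007], 1]]}}

```text
clock: 9.9
eef_pos: [567.2, 37.2, 24.8]
tcp_rot: [3.142, -0.0, 0.123]
contact_force: [-0.2, 0.4, 0.6]
opening: 0.997
grasp_force: 0.0
```

Emit:
{"method": "step_arm", "body": {"moves": [[[0, 0, 0], [0, 0, -0.2], 1], [[0, 0, 0], [-0.2, 0, -0.4], 1], [[0, 0, 0], [-0.4, 0, -0.5], 1], [[0, 0, 0], [-0.6, 0, -0.5], 1], [[0, 0, 0], [-0.6, 0, -0.5], -1], [[0, 0, 0], [-0.6, 0, -0.5], -1], [[0, 0, 0], [-0.6, 0, -0.5], -1], [[0, 0, 0], [-0.6, 0, -0.5], -1]]}}

```text
clock: 10.7
eef_pos: [449.2, 22.5, 124.7]
tcp_rot: [3.142, -0.0, 0.123]
contact_force: [-0.2, -0.1, 0.1]
opening: 0.331
grasp_force: 0.0
```

Run:
```python
from meas import *
s=telemetry.sense();print(s["eef_pos"],s["tcp_rot"],s["opening"])
th=0.125;ex=np.array([np.cos(th),np.sin(th)]);ey=np.array([-ex[1],ex[0]])
# fixture origin from wrist measurement
t=np.array([507.5,-101.8]);O=t+121.5*np.array([np.cos(.123),np.sin(.123)])+(130.8-34)*np.array([-np.sin(.123),np.cos(.123)]);print("O",O)
tilt=np.radians(50)
def pose(x,tipz):  # tip at fixture x, lane centre; tool z forward-down
    zt=np.array([np.sin(tilt)*ex[0],np.sin(tilt)*ex[1],-np.cos(tilt)])
    xt=np.array([np.cos(tilt)*ex[0],np.cos(tilt)*ex[1],np.sin(tilt)])
    Rm=np.stack([xt,np.cross(zt,xt),zt],1)
    tip=np.r_[O+ex*x+ey*34,tipz]
    return tip-19*zt,R.from_matrix(Rm).as_euler("xyz")
p,e=pose(-110,16);print("start push",p,e)
print(plan(p,e))
im=save("wrist","w4");save("side","s4")
```

```text
[449.22   22.52  124.664] [ 3.142 -0.     0.123] 0.33051525984820634
O [616.206   9.176]
start push [488.384  27.381  28.213] [ 3.142 -0.873  0.125]
(array([ 0.001,  1.111, -0.002]), array([ 0.197, -0.   ,  0.482]))
```

View pics/w4.png

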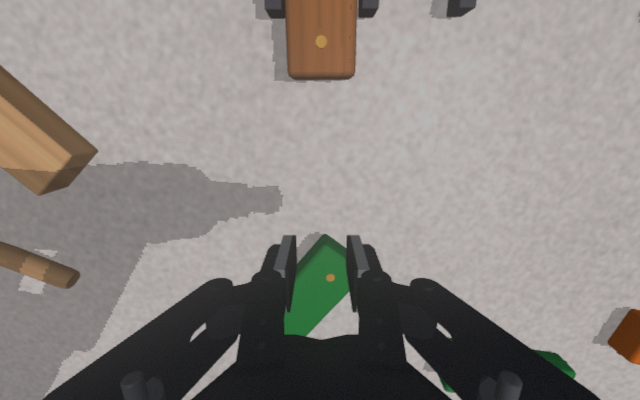

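The blank sits straight between the lane's two wall ends (275,10) and (368,10), with its rear edge at row 77. Next I'll shut the fingers, tilt forward 50° and approach behind it.

Run:
```python
from meas import *
t=telemetry.sense()["eef_pos"][:2];ex=np.array([np.cos(.124),np.sin(.124)]);ey=np.array([-ex[1],ex[0]])
for n,p,z in(("rearL",(290,74),27),("rearR",(354,74),27),("wallL",(283,15),22),("wallR",(361,15),22)):
  w=atz("wrist",p,z)[:2];print(n,w,(w-t)@ex,(w-t)@ey)
```

```text
rearL [546.014  57.204] 100.78551404593586 22.412993282826612
rearR [551.783  10.891] 100.78267115713199 -24.25754755902664
wallL [584.028  66.126] 139.6114804282061 26.564563226149918
wallR [590.819  11.62 ] 139.60891527731013 -28.3628869821055
```

Emit:
{"method": "step_arm", "body": {"moves": [[[0, 0.19, 0], [0, 0, 0], -1], [[0, 0.38, 0], [0, 0, 0], -1], [[0, 0.57, 0], [0, 0, 0], -1], [[0, 0.76, 0], [0, 0, 0], -1], [[0, 0.95, 0], [0, 0, 0], -1], [[0, 1.0, 0], [0, 0, 0], -1], [[0, 1.0, 0], [0, 0, 0], -1], [[0, 1.0, 0], [0, 0, 0], -1]]}}

```text
clock: 11.6
eef_pos: [440.2, 50.7, 121.3]
tcp_rot: [-3.032, -0.518, 0.125]
contact_force: [-0.0, -0.1, -0.2]
opening: -0.003
grasp_force: 0.0
```

Emit:
{"method": "step_arm", "body": {"moves": [[[0, 0, 0], [0, 0, 0], -1]]}}

```text
clock: 11.7
eef_pos: [439.6, 50.5, 120.9]
tcp_rot: [-3.032, -0.516, 0.123]
contact_force: [-0.8, -0.3, -0.3]
opening: -0.001
grasp_force: 0.0
```

Run:
```python
from meas import *
s=telemetry.sense();print(s["qpos"],s["qvel"],s["eef_pos"],s["tcp_rot"],s["joint_efforts"],s["contact_force"])
```

```text
[-0.02   0.149  2.457  1.364  0.184  0.083] [ 0.007 -0.006 -0.017 -0.299 -0.011  0.337] [439.559  50.516 120.909] [-3.032 -0.516  0.123] [ -0.146 -30.22  -18.714   3.849   0.461  -4.074] [-0.762 -0.309 -0.289]
```

The wrist has hit its singularity: joint 5 is near 0 this close in. I'll go back to vertical and use a smaller tilt, with a deeper one only at longer reach.

Run:
```python
from meas import *
print(plan([470,25,140],[np.pi,0,0.123]))
```

```text
(array([-0.137, -0.657,  0.036]), array([ 0.165,  0.143, -0.032]))
```

Emit:
{"method": "step_arm", "body": {"moves": [[[-0.03, -0.15, 0.01], [0.04, 0.03, -0.01], -1], [[-0.07, -0.33, 0.02], [0.08, 0.07, -0.02], -1], [[-0.1, -0.5, 0.03], [0.12, 0.1, -0.03], -1], [[-0.137, -0.657, 0.036], [0.165, 0.143, -0.032], -1], [[-0.137, -0.657, 0.036], [0.165, 0.143, -0.032], -1], [[-0.137, -0.657, 0.036], [0.165, 0.143, -0.032], -1], [[-0.137, -0.657, 0.036], [0.165, 0.143, -0.032], -1], [[-0.137, -0.657, 0.036], [0.165, 0.143, -0.032], -1]]}}

```text
clock: 12.5
eef_pos: [473.7, 24.2, 141.1]
tcp_rot: [3.134, -0.001, 0.123]
contact_force: [0.7, 0.3, -0.1]
opening: -0.0
grasp_force: 0.0
```

Run:
```python
from meas import *
s=telemetry.sense();print(s["qpos"],s["eef_pos"],s["tcp_rot"])
```

```text
[ 0.053  0.265  2.048 -0.01   0.827  1.508] [473.725  24.154 141.08 ] [ 3.134 -0.001  0.123]
```

Run:
```python
from meas import *
D=[(.353,1.633,624.99,250),(.1450,1.911,491.9,249.9),(.35387,2.13216,453.2,75.4),(.265,2.048,474.3,141.1)]
A=[];b=[]
for q2,q3,r,z in D:
  A+= [[1,0,np.sin(q2),np.sin(q2+q3)],[0,1,np.cos(q2),np.cos(q2+q3)]]; b+=[r,z]
x,res,_,_=np.linalg.lstsq(np.array(A),np.array(b),rcond=None);print(x,res)
r0,d,a2,a3=x
# L from tilted sample
q1,q2,q3=-.02,.149,2.457; r=r0+a2*np.sin(q2)+a3*np.sin(q2+q3); zt=R.from_euler("xyz",[-3.032,-.516,.123]).as_matrix()[:,2]
z=d+a2*np.cos(q2)+a3*np.cos(q2+q3)   # = wristz - L
p=np.array([439.56,50.5,120.9]); w=np.array([r*np.cos(q1),r*np.sin(q1)])
L=((p[:2]-w)@zt[:2])/(zt[:2]@zt[:2]);print("L",L,(p[2]-z)/(1+zt[2]))
from scipy.optimize import fsolve
for tip_x in(500,520,540,560,580,600,620,640):
  o=[]
  for t in(15,20,25,30,35,40,45,50):
    t=np.radians(t);X=tip_x-(L+19)*np.sin(t);Z=8+(L+19)*np.cos(t)
    f=lambda q:[r0+a2*np.sin(q[0])+a3*np.sin(q[0]+q[1])-X,d+L+a2*np.cos(q[0])+a3*np.cos(q[0]+q[1])-Z]
    q,_,ok,_=fsolve(f,[.3,2.1],full_output=1);o.append(round(np.pi-t-q.sum(),2) if ok==1 else None)
  print(tip_x,o)
```

```text
[-19.109 -41.933 529.402 489.225] [456.285]
L 282.4379145218984 443.1708577775468
500 [np.float64(0.24), np.float64(0.11), np.float64(-0.03), np.float64(-0.18), np.float64(-0.33), np.float64(-0.5), np.float64(-0.67), np.float64(-0.85)]
520 [np.float64(0.26), np.float64(0.13), np.float64(-0.01), np.float64(-0.16), np.float64(-0.31), np.float64(-0.47), np.float64(-0.64), np.float64(-0.81)]
540 [np.float64(0.28), np.float64(0.15), np.float64(0.01), np.float64(-0.13), np.float64(-0.28), np.float64(-0.44), np.float64(-0.61), np.float64(-0.78)]
560 [np.float64(0.3), np.float64(0.17), np.float64(0.03), np.float64(-0.11), np.float64(-0.26), np.float64(-0.41), np.float64(-0.57), np.float64(-0.74)]
580 [np.float64(0.32), np.float64(0.19), np.float64(0.06), np.float64(-0.09), np.float64(-0.23), np.float64(-0.39), np.float64(-0.54), np.float64(-0.71)]
600 [np.float64(0.35), np.float64(0.21), np.float64(0.08), np.float64(-0.06), np.float64(-0.21), np.float64(-0.36), np.float64(-0.52), np.float64(-0.68)]
620 [np.float64(0.37), np.float64(0.24), np.float64(0.1), np.float64(-0.04), np.float64(-0.18), np.float64(-0.33), np.float64(-0.49), np.float64(-0.64)]
640 [np.float64(0.39), np.float64(0.26), np.float64(0.13), np.float64(-0.01), np.float64(-0.16), np.float64(-0.31), np.float64(-0.46), np.float64(-0.61)]
```

Emit:
{"method": "step_arm", "body": {"moves": [[[0.1, 0, 0], [0, 0, -0.2], -1], [[0.25, 0.1, 0], [0, 0, -0.3], -1], [[0.4, 0.2, 0], [0, 0, -0.3], -1], [[0.55, 0.35, 0], [0, 0, -0.3], -1], [[0.62, 0.5, 0], [0, 0, -0.3], -1], [[0.62, 0.67, 0], [0, 0, -0.3], -1], [[0.62, 0.67, 0], [0, 0, -0.3], -1], [[0.62, 0.67, 0], [0, 0, -0.3], -1]]}}

```text
clock: 13.3
eef_pos: [467.5, 24.2, 198.7]
tcp_rot: [-2.61, -0.5, -0.019]
contact_force: [0.9, -0.3, -0.1]
opening: -0.003
grasp_force: 0.0
```

Run:
```python
from meas import *
s=telemetry.sense();print(s["qpos"],s["eef_pos"],s["tcp_rot"])
print(plan([474,24,200],[np.pi,-0.95,0.124]))
```

```text
[-0.398  0.141  2.29   1.065  0.794  0.239] [467.473  24.224 198.734] [-2.61  -0.5   -0.019]
(array([-0.543,  0.52 , -0.285]), array([0.032, 0.006, 0.008]))
```

Emit:
{"method": "step_arm", "body": {"moves": [[[0, 0.15, 0], [0, 0, 0], -1], [[0, 0.3, -0.05], [0, 0, 0], -1], [[-0.1, 0.45, -0.1], [0, 0, 0], -1], [[-0.22, 0.52, -0.15], [0.03, 0, 0], -1], [[-0.35, 0.52, -0.2], [0.03, 0, 0], -1], [[-0.45, 0.52, -0.25], [0.03, 0, 0], -1], [[-0.543, 0.52, -0.285], [0.03, 0, 0], -1], [[-0.543, 0.52, -0.285], [0.03, 0, 0], -1]]}}

```text
clock: 14.1
eef_pos: [477.8, 25.6, 205.1]
tcp_rot: [-3.106, -0.959, 0.108]
contact_force: [1.2, 0.1, 0.0]
opening: -0.005
grasp_force: 0.0
```

```bash
cat > pushplan.py <<'E'
from meas import *
import sys
s=telemetry.sense();print(s["qpos"],s["eef_pos"],s["tcp_rot"],s["contact_force"])
th=0.125;ex=np.array([np.cos(th),np.sin(th)]);ey=np.array([-ex[1],ex[0]])
O=np.array([586.,36.5])  # wall near end, lane centre (refined vs blank)
def pose(x,tipz,deg=50):
    t=np.radians(deg);zt=np.r_[np.sin(t)*ex,-np.cos(t)]
    return np.r_[np.array([549,34.0])+ex*x,tipz]-19*zt,[np.pi,-t,th]
for a in sys.argv[1:]:
    x,z=map(float,a.split(","));p,e=pose(x,z);print(a,p,plan(p,e))
E
python3 pushplan.py -- -45,60 -45,10 2>&1 | grep -v "^--" || true
```

```text
[-0.073  0.087  2.596  2.767  0.519 -1.347] [477.814  25.582 205.095] [-3.106 -0.959  0.108] [1.154 0.067 0.05 ]
Traceback (most recent call last):
  File "pushplan.py", line 10, in <module>
    x,z=map(float,a.split(","));p,e=pose(x,z);print(a,p,plan(p,e))
    ^^^
ValueError: could not convert string to float: '--'
```

```bash
sed -i 's/549,34.0/549,34.8/; /^O=/d' pushplan.py; python3 pushplan.py -45,70 -40,10
```

```text
[-0.073  0.087  2.596  2.767  0.519 -1.347] [477.814  25.582 205.095] [-3.106 -0.959  0.108] [1.154 0.067 0.05 ]
-45,70 [489.91   27.375  82.213] (array([-0.027, -0.111, -0.011]), array([-0.468,  0.012,  0.403]))
-40,10 [494.871  27.998  22.213] (array([-0.027, -0.111, -0.011]), array([-0.699,  0.018,  0.595]))
```

Emit:
{"method": "step_arm", "body": {"moves": [[[-0.01, -0.05, -0.01], [-0.1, 0, 0.08], -1], [[-0.02, -0.1, -0.01], [-0.2, 0, 0.17], -1], [[-0.027, -0.111, -0.011], [-0.3, 0.01, 0.26], -1], [[-0.027, -0.111, -0.011], [-0.4, 0.012, 0.34], -1], [[-0.027, -0.111, -0.011], [-0.468, 0.012, 0.403], -1], [[-0.027, -0.111, -0.011], [-0.468, 0.012, 0.403], -1], [[-0.027, -0.111, -0.011], [-0.468, 0.012, 0.403], -1]]}}

```text
clock: 14.8
eef_pos: [490.0, 27.4, 81.7]
tcp_rot: [-3.136, -0.872, 0.121]
contact_force: [-0.3, 0.1, 0.5]
opening: 0.003
grasp_force: 0.0
```

```bash
python3 pushplan.py -40,10; python3 -c "
from h import *
save('side','s5')"
```

```text
[-0.024  0.522  2.581  2.985  0.833 -1.558] [489.98   27.433  81.74 ] [-3.136 -0.872  0.121] [-0.26   0.125  0.539]
-40,10 [494.871  27.998  22.213] (array([-0.003,  0.001, -0.003]), array([-0.212,  0.001,  0.21 ]))
```

View pics/s5.png

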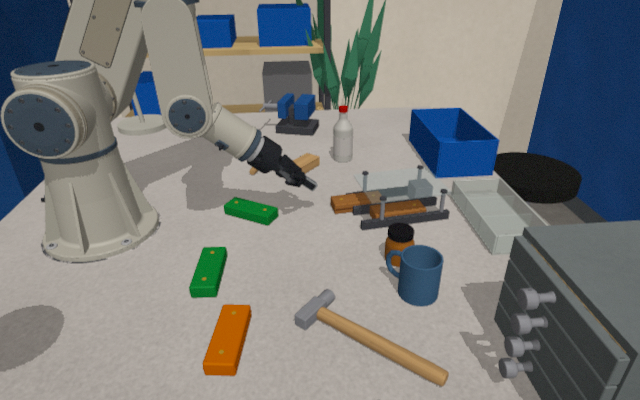

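The side view shows the closed fingers (310,185) tilted forward right behind the blank (355,203), with the arm clear of everything. Next I'll lower and push.

Emit:
{"method": "step_arm", "body": {"moves": [[[0, 0, 0], [-0.07, 0, 0.07], -1], [[0, 0, 0], [-0.14, 0, 0.14], -1], [[0, 0, 0], [-0.19, 0, 0.19], -1], [[0, 0, 0], [-0.212, 0, 0.21], -1], [[0, 0, 0], [-0.212, 0, 0.21], -1], [[0, 0, 0], [-0.212, 0, 0.21], -1]]}}

```text
clock: 15.45
eef_pos: [495.4, 27.4, 23.7]
tcp_rot: [-3.139, -0.875, 0.122]
contact_force: [-0.6, 0.1, 0.4]
opening: -0.006
grasp_force: 0.0
```

```bash
python3 pushplan.py -10,10 30,10; python3 -c "
from h import *
im=save('wrist','w6')"
```

```text
[-0.021  0.75   2.556  3.011  1.038 -1.597] [495.412  27.409  23.712] [-3.139 -0.875  0.122] [-0.581  0.104  0.438]
-10,10 [524.637  31.739  22.213] (array([-0.001, -0.003, -0.002]), array([ 0.089, -0.003,  0.118]))
30,10 [564.325  36.726  22.213] (array([-0.001, -0.003, -0.002]), array([ 0.217, -0.004,  0.272]))
```

View pics/w6.png

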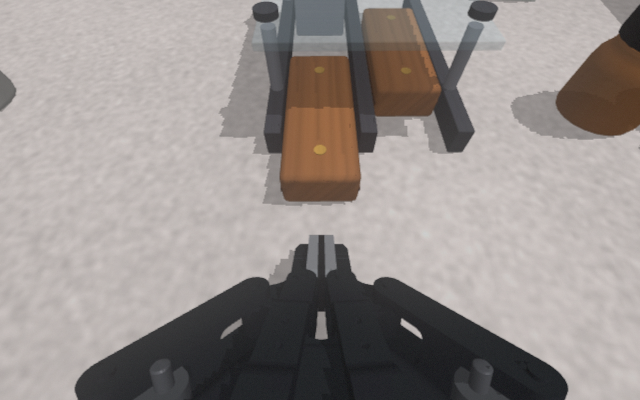

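The wrist view shows the blank straight in the left lane with its rear edge at row 195. Fingers are centred behind it at (321,240), the stop's face bottom is near row 35 and the blank's far edge near row 57.

Run:
```python
from meas import *
im=cv2.imread("pics/w6.png")
print([(v,im[v,308:332].mean(0).astype(int).tolist()) for v in list(range(0,64,2))])
print([(v,im[v,308:332].mean(0).astype(int).tolist()) for v in range(172,206,3)])
ex=np.array([np.cos(.125),np.sin(.125)])
t=telemetry.sense()["eef_pos"][:2]
for n,v,z in(("stop bottom",35,0),("blank far",57,28),("blank near top",178,28),("near bottom",199,0)):
  print(n,(atz("wrist",(320,v),z)[:2]-t)@ex)
```

```text
[(0, [118, 113, 106]), (2, [119, 114, 108]), (4, [119, 112, 106]), (6, [119, 113, 107]), (8, [119, 113, 106]), (10, [119, 113, 107]), (12, [119, 114, 108]), (14, [119, 113, 106]), (16, [119, 113, 107]), (18, [118, 112, 105]), (20, [119, 113, 106]), (22, [118, 112, 105]), (24, [118, 112, 106]), (26, [118, 112, 105]), (28, [117, 112, 105]), (30, [118, 112, 106]), (32, [117, 111, 105]), (34, [117, 111, 105]), (36, [155, 153, 150]), (38, [154, 152, 149]), (40, [153, 152, 149]), (42, [147, 146, 144]), (44, [133, 133, 132]), (46, [132, 132, 131]), (48, [131, 131, 131]), (50, [130, 130, 131]), (52, [136, 137, 142]), (54, [135, 137, 142]), (56, [69, 86, 112]), (58, [55, 78, 112]), (60, [55, 78, 112]), (62, [55, 79, 113])]
[(172, [71, 104, 151]), (175, [69, 101, 147]), (178, [67, 96, 138]), (181, [58, 80, 112]), (184, [54, 71, 97]), (187, [55, 71, 97]), (190, [55, 71, 97]), (193, [56, 72, 97]), (196, [56, 71, 96]), (199, [56, 71, 95]), (202, [136, 138, 144]), (205, [166, 169, 176])]
stop bottom 265.0732798691736
blank far 177.74477906201778
blank near top 53.542167361249504
near bottom 56.18297098600781
```

Emit:
{"method": "step_arm", "body": {"moves": [[[0, 0, 0], [0.02, 0, 0.027], -1], [[0, 0, 0], [0.045, -0.001, 0.06], -1], [[0, 0, 0], [0.067, -0.002, 0.086], -1], [[0, 0, 0], [0.089, -0.003, 0.112], -1], [[0, 0, 0], [0.089, -0.003, 0.112], -1], [[0, 0, 0], [0.089, -0.003, 0.112], -1]]}}

```text
clock: 16.1
eef_pos: [523.5, 31.6, 22.0]
tcp_rot: [-3.14, -0.874, 0.123]
contact_force: [0.5, -0.4, -0.0]
opening: -0.002
grasp_force: 0.0
```

Emit:
{"method": "step_arm", "body": {"moves": [[[0, 0, 0], [0.016, 0, 0.019], -1], [[0, 0, 0], [0.032, 0, 0.038], -1], [[0, 0, 0], [0.048, 0, 0.057], -1], [[0, 0, 0], [0.064, 0, 0.077], -1], [[0, 0, 0], [0.08, 0, 0.096], -1], [[0, 0, 0], [0.096, 0, 0.115], -1], [[0, 0, 0], [0.112, 0, 0.134], -1], [[0, 0, 0], [0.112, 0, 0.134], -1]]}}

```text
clock: 16.9
eef_pos: [559.1, 35.9, 22.2]
tcp_rot: [-3.14, -0.875, 0.123]
contact_force: [0.5, 0.5, 0.3]
opening: 0.001
grasp_force: 0.0
```

```bash
cat > gap.py <<'E'
from meas import *
s=telemetry.sense();im=imaging.grab_frame("wrist")
t=s["eef_pos"];ex=np.array([np.cos(.125),np.sin(.125)])
print(t,s["tcp_rot"],s["contact_force"],s["wrist_torque"],s["clock"])
imaging.recognise
g=im[:,308:332].astype(int).mean(1); sat=g[:,0]-g[:,2]
for v in range(0,215):
  if v and (abs(g[v]-g[v-1]).sum()>25): print(v,g[v-1].astype(int),g[v].astype(int),"z0 %.1f z28 %.1f z48 %.1f"%tuple((atz("wrist",(320,v),z)[:2]-t[:2])@ex for z in(0,28,48)))
E
python3 gap.py
```

```text
[559.064  35.859  22.174] [-3.14  -0.875  0.123] [0.549 0.452 0.278] [-0.12   0.381 -0.035] 16.9
70 [123 131 136] [141 148 150] z0 198.9 z28 156.6 z48 126.4
71 [141 148 150] [170 174 175] z0 197.4 z28 155.3 z48 125.3
77 [168 173 174] [161 162 160] z0 188.2 z28 147.7 z48 118.8
78 [161 162 160] [137 122 105] z0 186.6 z28 146.4 z48 117.7
118 [138 116  97] [129 106  87] z0 133.3 z28 102.3 z48 80.2
181 [154 104  69] [171 116  76] z0 69.5 z28 49.7 z48 35.5
```

Emit:
{"method": "step_arm", "body": {"moves": [[[0, 0, 0], [0.016, 0, 0.019], -1], [[0, 0, 0], [0.032, 0, 0.038], -1], [[0, 0, 0], [0.048, 0, 0.057], -1], [[0, 0, 0], [0.064, 0, 0.077], -1], [[0, 0, 0], [0.08, 0, 0.096], -1], [[0, 0, 0], [0.096, 0, 0.115], -1], [[0, 0, 0], [0.096, 0, 0.115], -1], [[0, 0, 0], [0.096, 0, 0.115], -1]]}}

```text
clock: 17.75
eef_pos: [587.9, 39.5, 21.9]
tcp_rot: [-3.14, -0.874, 0.123]
contact_force: [-0.1, -0.6, 0.2]
opening: 0.003
grasp_force: 0.0
```

```bash
python3 gap.py
```

```text
[587.928  39.521  21.87 ] [-3.14  -0.874  0.123] [-0.109 -0.577  0.169] [-0.049  0.405 -0.009] 17.75
6 [167 172 174] [152 159 164] z0 324.5 z28 260.3 z48 214.4
7 [152 159 164] [142 149 157] z0 322.0 z28 258.3 z48 212.7
37 [145 155 160] [136 145 151] z0 256.4 z28 204.0 z48 166.7
77 [132 132 129] [149 131 113] z0 187.8 z28 147.4 z48 118.5
169 [141 118  98] [133 108  88] z0 80.2 z28 58.5 z48 43.0
176 [130 102  80] [133  94  65] z0 73.9 z28 53.3 z48 38.6
```

Emit:
{"method": "step_arm", "body": {"moves": [[[0, 0, 0], [0.006, 0, 0.008], -1], [[0, 0, 0], [0.013, 0, 0.015], -1], [[0, 0, 0], [0.019, 0, 0.023], -1], [[0, 0, 0], [0.026, 0, 0.031], -1], [[0, 0, 0], [0.032, 0, 0.038], -1], [[0, 0, 0], [0.032, 0, 0.038], -1], [[0, 0, 0], [0.032, 0, 0.038], -1]]}}

```text
clock: 18.5
eef_pos: [597.8, 40.8, 21.9]
tcp_rot: [-3.14, -0.874, 0.123]
contact_force: [-0.4, -0.1, 0.6]
opening: 0.004
grasp_force: 0.0
```

```bash
python3 gap.py
```

```text
[597.835  40.751  21.945] [-3.14  -0.874  0.123] [-0.414 -0.094  0.585] [-0.051  0.373  0.019] 18.5
12 [167 173 175] [154 161 167] z0 310.5 z28 248.8 z48 204.7
13 [154 161 167] [143 150 158] z0 308.1 z28 246.8 z48 203.1
78 [136 133 129] [153 134 115] z0 186.6 z28 146.4 z48 117.7
190 [157 136 103] [148 125  93] z0 62.1 z28 43.6 z48 30.4
```

Emit:
{"method": "step_arm", "body": {"moves": [[[0, 0, 0], [0.0016, 0, 0.0019], -1], [[0, 0, 0], [0.0032, 0, 0.0038], -1], [[0, 0, 0], [0.0048, 0, 0.0057], -1], [[0, 0, 0], [0.0064, 0, 0.0077], -1], [[0, 0, 0], [0.0064, 0, 0.0077], -1]]}}

```text
clock: 19.05
eef_pos: [599.7, 41.0, 21.8]
tcp_rot: [-3.14, -0.873, 0.123]
contact_force: [-0.4, -0.3, -0.4]
opening: 0.003
grasp_force: 0.2
```

Emit:
{"method": "step_arm", "body": {"moves": [[[0, 0, 0], [0.0016, 0, 0.0019], -1], [[0, 0, 0], [0.0032, 0, 0.0038], -1], [[0, 0, 0], [0.0032, 0, 0.0038], -1]]}}

```text
clock: 19.35
eef_pos: [600.7, 41.1, 21.8]
tcp_rot: [-3.14, -0.874, 0.123]
contact_force: [-0.9, -0.9, -0.1]
opening: 0.001
grasp_force: 0.1
```

```bash
python3 gap.py
```

```text
[600.736  41.084  21.83 ] [-3.14  -0.874  0.123] [-0.894 -0.858 -0.109] [-0.017  0.382  0.025] 19.35
14 [164 170 172] [143 151 159] z0 305.7 z28 244.8 z48 201.3
47 [141 150 156] [132 142 148] z0 237.8 z28 188.7 z48 153.7
78 [135 133 129] [151 133 114] z0 186.5 z28 146.4 z48 117.7
196 [153 132 106] [139 116  94] z0 57.3 z28 39.6 z48 27.0
203 [130 102  81] [133  93  65] z0 51.8 z28 35.1 z48 23.1
```

Emit:
{"method": "step_arm", "body": {"moves": [[[0, 0, 0], [0.0016, 0, 0.0019], -1], [[0, 0, 0], [0.0032, 0, 0.0038], -1], [[0, 0, 0], [0.0032, 0, 0.0038], -1]]}}

```text
clock: 19.7
eef_pos: [601.7, 41.2, 21.8]
tcp_rot: [-3.14, -0.873, 0.123]
contact_force: [-0.1, -0.7, -0.1]
opening: 0.0
grasp_force: 0.1
```

Emit:
{"method": "step_arm", "body": {"moves": [[[0, 0, 0], [0.0016, 0, 0.0019], -1], [[0, 0, 0], [0.0032, 0, 0.0038], -1], [[0, 0, 0], [0.0032, 0, 0.0038], -1]]}}

```text
clock: 20.0
eef_pos: [602.7, 41.3, 21.8]
tcp_rot: [-3.14, -0.874, 0.123]
contact_force: [-0.7, 0.6, 0.7]
opening: -0.003
grasp_force: 0.1
```

```bash
python3 gap.py
```

```text
[602.717  41.319  21.828] [-3.14  -0.874  0.123] [-0.69   0.583  0.712] [-0.075  0.335  0.019] 20.0
15 [166 172 174] [148 156 162] z0 303.4 z28 243.0 z48 199.8
48 [146 156 162] [137 146 152] z0 236.0 z28 187.2 z48 152.4
78 [135 133 129] [151 133 114] z0 186.6 z28 146.4 z48 117.8
201 [144 121 101] [136 112  91] z0 53.3 z28 36.4 z48 24.2
```

Emit:
{"method": "step_arm", "body": {"moves": [[[0, 0, 0], [0.0016, 0, 0.0019], -1], [[0, 0, 0], [0.0032, 0, 0.0038], -1], [[0, 0, 0], [0.0032, 0, 0.0038], -1]]}}

```text
clock: 20.35
eef_pos: [603.7, 41.4, 21.9]
tcp_rot: [-3.14, -0.874, 0.123]
contact_force: [-0.4, 0.6, 0.1]
opening: 0.003
grasp_force: 0.1
```

```bash
cat > trk.py <<'E'
from meas import *
s=telemetry.sense();im=imaging.grab_frame("wrist").astype(float)
t=s["eef_pos"];ex=np.array([np.cos(.125),np.sin(.125)])
def edge(lo,hi):
  g=im[lo:hi,308:332].mean((1,2));d=abs(np.diff(g));d[d<2]=0;i=np.arange(lo,hi-1)+1
  k=d.argmax();sl=slice(max(k-2,0),k+3);return (d[sl]*i[sl]).sum()/d[sl].sum()
a=edge(2,30);b=edge(60,95)
f=lambda v,z:(atz("wrist",(320,v),z)[:2])@ex
print("force",s["contact_force"]@np.r_[ex,0],s["wrist_torque"],"stop",f(a,48),"blank far rel tcp",f(b,28)-t[:2]@ex,"gap~",f(a,48)-48-f(b,28),"tcp",t[:2]@ex,t[2])
E
python3 trk.py
```

```text
force -0.3107134545157736 [-0.021  0.293 -0.052] stop 803.7783447522747 blank far rel tcp 147.64609940266757 gap~ 3.9571821847246156 tcp 604.1750631648825 21.87820271377515
```

Emit:
{"method": "step_arm", "body": {"moves": [[[0, 0, 0], [0.0016, 0, 0.0019], -1], [[0, 0, 0], [0.0032, 0, 0.0038], -1], [[0, 0, 0], [0.0032, 0, 0.0038], -1]]}}

```text
clock: 20.7
eef_pos: [604.7, 41.6, 21.9]
tcp_rot: [-3.14, -0.874, 0.123]
contact_force: [0.3, -0.7, 0.3]
opening: 0.005
grasp_force: 0.1
```

```bash
python3 trk.py
```

```text
force 0.2294148562982838 [-0.083  0.411 -0.003] stop 802.8675536568854 blank far rel tcp 131.00421989897245 gap~ 18.716894011149066 tcp 605.1464397467639 21.85770018113299
```

Emit:
{"method": "step_arm", "body": {"moves": [[[0, 0, 0], [0.0016, 0, 0.0019], -1], [[0, 0, 0], [0.0032, 0, 0.0038], -1], [[0, 0, 0], [0.0032, 0, 0.0038], -1]]}}

```text
clock: 21.05
eef_pos: [605.7, 41.7, 21.8]
tcp_rot: [-3.14, -0.874, 0.123]
contact_force: [-0.9, 0.4, -0.2]
opening: -0.004
grasp_force: 0.1
```

```bash
python3 trk.py
python3 - <<'E'
from meas import *
im=imaging.grab_frame("wrist");g=im[:,308:332].astype(int).mean(1).astype(int)
print([(v,g[v].tolist()) for v in range(66,90)])
E
```

```text
force -0.8685274871854348 [-0.039  0.429  0.002] stop 802.3264596283082 blank far rel tcp 131.00799724132253 gap~ 17.17962459382977 tcp 606.1388377931559 21.83993221933185
[(66, [127, 137, 142]), (67, [129, 138, 143]), (68, [130, 139, 144]), (69, [129, 138, 143]), (70, [128, 137, 143]), (71, [128, 137, 143]), (72, [129, 137, 143]), (73, [129, 138, 143]), (74, [129, 138, 143]), (75, [128, 137, 142]), (76, [128, 136, 141]), (77, [135, 133, 129]), (78, [151, 133, 114]), (79, [153, 134, 115]), (80, [153, 134, 115]), (81, [154, 135, 115]), (82, [154, 134, 115]), (83, [153, 134, 115]), (84, [154, 135, 115]), (85, [154, 135, 115]), (86, [154, 135, 115]), (87, [154, 135, 115]), (88, [154, 135, 115]), (89, [155, 135, 115])]
```

Emit:
{"method": "step_arm", "body": {"moves": [[[0, 0, 0], [0.0016, 0, 0.0019], -1], [[0, 0, 0], [0.0032, 0, 0.0038], -1], [[0, 0, 0], [0.0032, 0, 0.0038], -1]]}}

```text
clock: 21.45
eef_pos: [606.5, 41.8, 21.8]
tcp_rot: [-3.14, -0.873, 0.123]
contact_force: [-0.9, -0.8, 0.3]
opening: 0.002
grasp_force: 0.5
```

```bash
python3 trk.py
```

```text
force -0.9787556423338728 [-0.087  0.408  0.002] stop 803.267496846806 blank far rel tcp 130.93538711599228 gap~ 17.30553884192898 tcp 607.0265708888847 21.825579940372638
```

Emit:
{"method": "step_arm", "body": {"moves": [[[0, 0, 0], [0.0016, 0, 0.0019], -1], [[0, 0, 0], [0.0032, 0, 0.0038], -1], [[0, 0, 0], [0.0032, 0, 0.0038], -1]]}}

```text
clock: 21.8
eef_pos: [606.9, 41.8, 21.7]
tcp_rot: [-3.139, -0.873, 0.122]
contact_force: [-5.2, -1.0, 2.3]
opening: -0.005
grasp_force: 2.5
```

```bash
python3 trk.py
```

```text
force -5.3238354804460135 [-0.133  0.416 -0.064] stop 802.8454125533266 blank far rel tcp 130.70841026837195 gap~ 16.77637430340485 tcp 607.3606279815498 21.69210052321348
```

Contact felt: 5.3 N, the TCP has stalled and the stop hasn't moved. I'll back straight out.

Emit:
{"method": "step_arm", "body": {"moves": [[[0, 0, 0], [-0.006, 0, -0.008], -1], [[0, 0, 0], [-0.032, 0, -0.038], -1], [[0, 0, 0], [-0.08, 0, -0.096], -1], [[0, 0, 0], [-0.14, 0, -0.17], -1], [[0, 0, 0], [-0.2, 0, -0.24], -1], [[0, 0, 0], [-0.24, 0, -0.287], -1], [[0, 0, 0], [-0.24, 0, -0.287], -1], [[0, 0, 0], [-0.24, 0, -0.287], -1]]}}

```text
clock: 22.65
eef_pos: [533.6, 32.6, 21.9]
tcp_rot: [-3.14, -0.874, 0.122]
contact_force: [0.6, -0.0, -0.4]
opening: -0.002
grasp_force: 0.0
```

Run:
```python
from meas import *
s=telemetry.sense();im=imaging.grab_frame("wrist");t=s["eef_pos"];ex=np.array([np.cos(.125),np.sin(.125)])
print(t,s["contact_force"]);f=lambda v,z:(atz("wrist",(320,v),z)[:2])@ex
g=im[:,308:332].astype(int).mean(1)
for v in range(1,220):
  if abs(g[v]-g[v-1]).sum()>14: print(v,g[v-1].astype(int),g[v].astype(int),"z0 %.1f z28 %.1f z48 %.1f"%(f(v,0),f(v,28),f(v,48)))
for n in("blank","done","stop_face"):
  for c in("wrist","top"):
    if c=="top": imaging.grab_frame("top")
    print(c,n,[(round(d["conf"],2),np.round(d["xy"],1).tolist(),atz(c,d["xy"],14 if n=="stop_face" else 0)) for d in imaging.mark_of(c,n)[:2]])
```

```text
[533.616  32.617  21.895] [ 0.632 -0.004 -0.429]
2 [126 132 140] [121 127 134] z0 870.2 z28 804.1 z48 756.9
3 [121 127 134] [114 121 127] z0 867.7 z28 802.0 z48 755.1
28 [117 117 118] [132 116 102] z0 809.9 z28 754.3 z48 714.5
81 [131 112  94] [125 105  88] z0 716.8 z28 677.3 z48 649.1
82 [125 105  88] [117  95  78] z0 715.3 z28 676.1 z48 648.1
90 [114  89  72] [114  82  60] z0 703.9 z28 666.6 z48 640.1
152 [92 68 52] [106  94  88] z0 630.9 z28 606.4 z48 588.8
153 [106  94  88] [147 142 140] z0 629.9 z28 605.5 z48 588.1
173 [153 147 145] [161 155 153] z0 611.1 z28 590.0 z48 574.9
174 [161 155 153] [183 176 174] z0 610.2 z28 589.2 z48 574.3
175 [183 176 174] [198 191 189] z0 609.3 z28 588.5 z48 573.7
wrist blank []
top blank [(0.82, [379.2, 293.2], array([ 268.115, -199.835,    0.   ])), (0.67, [441.0, 269.3], array([ 323.598, -389.359,    0.   ]))]
wrist done [(0.88, [399.5, 94.8], array([704.671, -15.761,   0.   ]))]
top done []
wrist stop_face []
top stop_face [(0.28, [304.4, 185.4], array([604.875,  -3.531,  14.   ])), (0.19, [393.8, 159.7], array([ 666.258, -284.701,   14.   ]))]
```

```bash
python3 -c "
from rig import r
print(r.sign_off())"
```

```text
the job is handed in; nothing more can be done
None
```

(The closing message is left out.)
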